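# Make up the series kit and the check kit for the particle sizer

## Robot

A 6-joint arm with a two-finger parallel gripper is mounted at the origin on a cart in front of the work surface, level with it; the furniture and walls round the work are solid. World frame = base frame: x ahead of the robot, y to its left, z up, the work surface at z = 0. Lengths are in m, angles in rad, forces in N, time in s.
With the tool pointing down it reaches from about 0.25 to 0.775 m from the base axis. Payload 4 kg.
Tool frame: the origin (TCP) lies at the very end of the fingers, on their centre line; the grasp point (between the pads) lies 19 mm behind it; z points along the fingers, y is the line along which they close (so a half turn about z gives the same grasp; the last joint's range is limited). The gripper opens to 94 mm and grips with 3 to 60 N. Pads are 16 mm wide; open, the fingers measure 119 mm over their backs; the gripper's body (75 mm by 177 mm) begins 78 mm behind the grasp point.
Start: joints at [1.116, 0.087, 1.371, -0, 1.684, -0.103], TCP at [0.19, 0.516, 0.177] pointing down, gripper open.
Joint ranges: [-3.1, 3.1], [-0.76, 2.03], [0.27, 2.55], [-1.08, 4.22], [0.17, 2.65], [-2.57, 2.57]. Speed limits (rad/s): [2.79, 2.79, 3.14, 3.14, 3.14, 3.14].

## Interface

Orientations are given as a unit quaternion [w, x, y, z].
In Python, from workcell import ctrl, grip, solver, status, imaging, ticket gives the robot as it stands. The module is installed in compiled form; this text tells all that it offers. Calls block until the motion is done:
- ctrl.move_pose(position, orientation): joint-space move of the TCP to a pose.
- ctrl.movel(position, feed=0.15, rot=None): straight line of the TCP; rot=None keeps the orientation; feed is the mean speed in m/s.
- ctrl.move_j(angles): joint-space move.
- grip(opening): opening from 0.0 (shut) to 1.0 (fully open); the grip force is fixed at half the most; returns when the fingers have stopped.
- ctrl.dwell(seconds).
- solver.solve_ik(position, orientation): joint angles nearest the present ones, or None.
- status.read_state(): the state.
- imaging.get_image(name): name is "scene" or "side" or "wrist"; returns a dict with "pixels" (420x560x3 uint8, red, green, blue), "z_map" (420x560 float32, m along the optical axis (not along the pixel's ray), 0 where there is no reading), "fx", "fy", "cx", "cy" (pixels), "rvec" (rotation vector, rad) and "tvec" (3), from world to camera coordinates, as OpenCV has them; the wrist camera has in their place "hand_eye" (4x4, takes a point from camera to tool coordinates, whose origin is the TCP and whose axes are the flange's). Camera axes: x right, y down, z forward; pixel columns grow to the right and rows downward; lengths in m; the calibration is good to about 2 mm. A picture is of the moment at which its call begins: read the wrist's pose just before it.
A pose or a line that the arm cannot do raises ctrl.IKError and nothing moves.
- ticket.hand_in(): hands the job in; it is judged then, once.
The state is a dict: "t": time; "qpos": joint angles; "joint_vel": joint speeds; "effort": joint torques, N m; "eef_pos": TCP position; "eef_rot": TCP orientation; "wrist_force": force on the tool from outside, world axes, zero at the start; "ft_torque": the same for the moment, N m; "width": opening from 0.0 (shut) to 1.0 (fully open); "grip_force": force on a finger pad.
Only numpy, scipy, OpenCV 4.12 (cv2) and the standard library are available. Lean on these libraries where they do the work, as an engineer would, in place of code of your own. Each camera call takes 0.05 s, during which the arm holds its last target. There are 200 camera calls.

## Task

Make up the two measuring kits from the stock standing on the bench. The carrier with the long slot is the series kit: put the five-cell cuvette strip in its slot and one vial in its round pocket; the carrier with the short slot is the check kit: the three-cell strip in its slot, the other vial in its round pocket and the flat lens-tissue pack lying in its shallow seat. Everything must stand upright or lie flat, fully down in its pocket; leave the four-cell and two-cell strips standing in the stock where they are.

Things in the scene. Friction and masses are not known exactly. Their poses are not given: they have to be found in the camera images.
- series_carrier: Grey kit carrier block, 184 (y) x 72 (x) x 24 mm high, firm on the bench; origin centre of underside. Pockets lie at x = 0: slot 71 (y) x 20 mm at y = -40 mm for the five-cell strip, round pocket of 30 mm diameter at y = +50 mm for a vial. Upright pockets: floor 6 mm above the underside, mouth bevelled 5 mm wider all round at the top.
- check_carrier: Grey kit carrier block, 184 (y) x 72 (x) x 24 mm high, firm on the bench; origin centre of underside. Pockets lie at x = 0: slot 45 (y) x 20 mm at y = +56 (three-cell strip), round 30 mm pocket at y = 0 (vial); both: floor at 6 mm, mouth bevelled 5 mm. Seat 52 (x) x 58 (y) mm at y = -57 (tissue pack): floor at 18 mm, walls 6 mm high, 38 mm finger notches in the +x and -x walls.
- vial_a: Clear glass vial with black screw cap, upright: body 23 mm diameter up to 46 mm height, cap 20 mm diameter, 56 mm tall in all; origin at the centre of its underside. The two vials are alike: one goes into each kit, no matter which. Grip the top 20 to 28 mm from above, any yaw.
- vial_b: Clear glass vial with black screw cap, upright: body 23 mm diameter up to 46 mm height, cap 20 mm diameter, 56 mm tall in all; origin at the centre of its underside. The two vials are alike: one goes into each kit, no matter which. Grip the top 20 to 28 mm from above, any yaw.
- strip_five: The longest strip of five clear plastic cuvettes in a row, 64 mm long (its y), 13 mm thick (its x), 45 mm tall, standing upright; origin at the centre of its underside. Pick it from above across the 13 mm (closing along its x), gripping the upper 15 to 20 mm. Either way round is the same.
- strip_three: A strip of three clear plastic cuvettes in a row, 38 mm long (its y), 13 mm thick (its x), 45 mm tall, standing upright; origin at the centre of its underside. Pick it from above across the 13 mm (closing along its x), gripping the upper 15 to 20 mm. Either way round is the same.
- tissue_pack: Small flat box of lens tissue, dark base and white lid, lying flat: 40 mm along its x, 46 mm along its y, 11 mm high; origin at the centre of its underside. Pick it from above across the 40 mm (closing along its x), fingertips close to the bench. It lies in its seat with its x along the carrier's x, either way round.
- strip_four: A strip of four clear plastic cuvettes in a row, 51 mm long (its y), 13 mm thick (its x), 45 mm tall, standing upright; origin at the centre of its underside. Belongs to no kit: leave it standing.
- strip_two: The shortest strip of two clear plastic cuvettes in a row, 26 mm long (its y), 13 mm thick (its x), 45 mm tall, standing upright; origin at the centre of its underside. Belongs to no kit: leave it standing.
Not all that is in view belongs to the job. What is shaped like the check_carrier but pink is not meant.

How it is judged:
At the end, for the whole second after the job is handed in: Five-cell strip and a vial in the series carrier, three-cell strip, a vial and the tissue pack in the check carrier: each on its own pocket floor (4 mm), centred to 10 mm (strips 8 mm across), tilt under 0.2 rad, at rest. Four- and two-cell strips upright within 25 mm of their start (x of strip_five in the frame of series_carrier between -0.008 and 0.008 m and y of strip_five in the frame of series_carrier between -0.05 and -0.03 m and z of strip_five in the frame of series_carrier between 0.002 and 0.01 m and angle between each of strip_five, strip_three, tissue_pack, strip_four, strip_two's own z axis and vertical below 0.2 rad and x of strip_three in the frame of check_carrier between -0.008 and 0.008 m and y of strip_three in the frame of check_carrier between 0.046 and 0.066 m and z of strip_three in the frame of check_carrier between 0.002 and 0.01 m and x of tissue_pack in the frame of check_carrier between -0.01 and 0.01 m and y of tissue_pack in the frame of check_carrier between -0.067 and -0.047 m and z of tissue_pack in the frame of check_carrier between 0.014 and 0.022 m and (((x of vial_a in the frame of series_carrier between -0.01 and 0.01 m and y of vial_a in the frame of series_carrier between 0.04 and 0.06 m and z of vial_a in the frame of series_carrier between 0.002 and 0.01 m and angle between vial_a's own z axis and vertical below 0.2 rad) and (x of vial_b in the frame of check_carrier between -0.01 and 0.01 m and y of vial_b in the frame of check_carrier between -0.01 and 0.01 m and z of vial_b in the frame of check_carrier between 0.002 and 0.01 m and angle between vial_b's own z axis and vertical below 0.2 rad)) or ((x of vial_b in the frame of series_carrier between -0.01 and 0.01 m and y of vial_b in the frame of series_carrier between 0.04 and 0.06 m and z of vial_b in the frame of series_carrier between 0.002 and 0.01 m and angle between vial_b's own z axis and vertical below 0.2 rad) and (x of vial_a in the frame of check_carrier between -0.01 and 0.01 m and y of vial_a in the frame of check_carrier between -0.01 and 0.01 m and z of vial_a in the frame of check_carrier between 0.002 and 0.01 m and angle between vial_a's own z axis and vertical below 0.2 rad))) and linear speed of each of vial_a, vial_b, strip_five, strip_three, tissue_pack, strip_four, strip_two below 0.02 m/s and distance of each of strip_four, strip_two from where it was at the start of the episode below 0.025 m); the robot touches nothing.
It fails at once if a strip that belongs to no kit (four-cell or two-cell) is moved more than 25 mm or knocked over (distance of any of strip_four, strip_two from where it was at the start of the episode above 0.025 m or angle between any of strip_four, strip_two's own z axis and vertical above 0.6 rad).
It also fails if it takes over 109 s, if anything falls off the work surface, if the arm or the gripper's body presses on something with over 40 N, if the wrist force passes 120 N, or if a joint passes its speed limit or range.

## Working session

There is one attempt and no reset: what is moved stays moved. The work goes in short steps, each a Python script; the robot and the scene stay as the last script left them, time stands still between calls to the robot, and variables do not carry over. Pictures are saved under pics/ and viewed, at most 14 in all, crops included, and the job is handed in when it is done.

```bash
mkdir -p pics; ls
python3 - <<'E'
from workcell import imaging,status
import cv2,numpy as np,pickle
s=status.read_state();print(s)
d={}
for n in("scene","side"):
    i=imaging.get_image(n);d[n]=i
    cv2.imwrite(f"pics/{n}0.png",i["pixels"][:,:,::-1])
    print(n,i["fx"],i["cx"],i["cy"],i["rvec"],i["tvec"]); R=cv2.Rodrigues(np.array(i["rvec"]))[0]; print(-R.T@np.array(i["tvec"]),(i["z_map"]>0).mean())
pickle.dump(d,open("d0.pkl","wb"))
E
```

```text
pics
{'t': 0.0, 'qpos': array([ 1.11589705e+00,  8.79251927e-02,  1.37226320e+00, -6.68180938e-06,
        1.68361331e+00, -1.03092556e-01]), 'joint_vel': array([-0.00056946,  0.00021899,  0.00087086,  0.00032418, -0.00088129,
       -0.00028424]), 'effort': array([-1.88558835e-03, -3.40186644e+01, -3.02423573e+01,  7.16917310e-02,
        3.30421503e-02, -1.78407595e-04]), 'eef_pos': array([0.18925352, 0.5157475 , 0.17581603]), 'eef_rot': array([-3.00983450e-04,  1.74997889e-01,  9.84568189e-01, -1.06272802e-03]), 'wrist_force': array([-0.19185273, -0.02862672,  0.13605691]), 'ft_torque': array([-0.07003028,  0.0422869 ,  0.02305163]), 'grip_force': 0.0, 'width': 0.9996084263532099}
scene 454.42546761034777 280.76678832877883 213.50524170297027 [ 2.13171262 -1.32432873  0.49400555] [-0.14258198  0.36463034  0.85451849]
[-0.18368918 -0.23895382  0.89030675] 0.9958035714285715
side 474.36016829503427 279.88846966554496 218.5961474409941 [ 2.0987999   0.28380039 -0.19421033] [-0.45971716  0.00332072  1.51863119]
[ 0.82214684 -1.11483893  0.77382189] 0.9958801020408163
```

View pics/scene0.png

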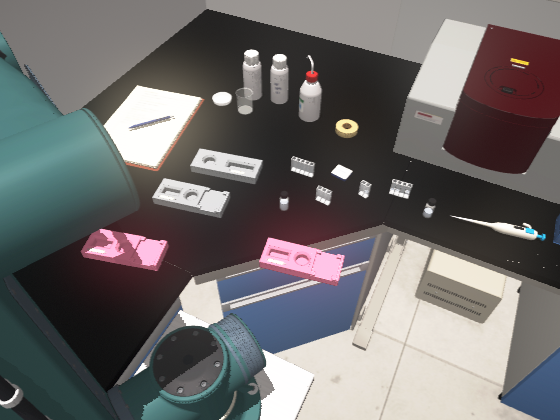

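View pics/side0.png

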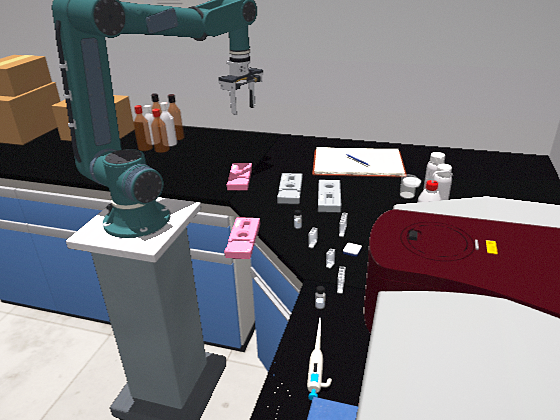

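The scene view shows the series carrier at about (227,165), the check carrier at (191,197) and pink decoys at (125,248) and (302,260). The strips are at (302,166), (323,194), (364,188) and (400,188), the vials at (284,200) and (429,208), and the tissue at (342,172). The side view agrees.

```bash
cat > h.py <<'E'
import numpy as np,cv2
def Rt(i): return cv2.Rodrigues(np.array(i["rvec"],float))[0],np.array(i["tvec"],float)
def cloud(i,T=None):
    """HxWx3 world points; T = camera->world 4x4 (wrist)"""
    z=i["z_map"];v,u=np.mgrid[:z.shape[0],:z.shape[1]]
    P=np.stack([(u-i["cx"])/i["fx"]*z,(v-i["cy"])/i["fy"]*z,z],-1)
    if T is None:
        R,t=Rt(i); return (P-t)@R
    return P@T[:3,:3].T+T[:3,3]
def rect(xy):
    (c,s,a)=cv2.minAreaRect((xy*1000).astype(np.float32))
    if s[0]<s[1]: s=s[::-1];a+=90   # a = direction of the long side, deg
    return np.round(c,1),np.round(s,1),round((a+90)%180-90,1)
E
python3 - <<'E'
import pickle,cv2,numpy as np
from h import *
d=pickle.load(open("d0.pkl","rb"))
for n in d:
    i=d[n];W=cloud(i);hsv=cv2.cvtColor(i["pixels"],cv2.COLOR_RGB2HSV)
    m=((i["z_map"]>0)&(W[...,2]>.006)&(W[...,2]<.09)&(W[...,0]>.1)&(W[...,0]<.9)&(np.abs(W[...,1])<.75)).astype(np.uint8)
    k,l,st,_=cv2.connectedComponentsWithStats(m,connectivity=4)
    print(n)
    for j in range(1,k):
        if 15<st[j,4]<4000:
            p=W[l==j];top=p[:,2]>np.percentile(p[:,2],97)-.006
            print(st[j].tolist(),"z",np.round(np.percentile(p[:,2],[5,97]),3),"S",int(hsv[l==j][:,1].mean()),*rect(p[top][:,:2]))
E
```

```text
scene
[234, 74, 27, 41, 689] z [0.012 0.086] S 14 [877.9 376.8] [50.5 22.2] -71.9
[271, 80, 12, 24, 230] z [0.01  0.086] S 13 [894.6 296.7] [26.6 10.2] -77.3
[212, 92, 20, 14, 221] z [0.009 0.019] S 4 [829.5 460.2] [62.8 57.7] 30.9
[299, 94, 22, 28, 480] z [0.011 0.088] S 15 [865.9 170.9] [59.4 22.6] -68.5
[335, 119, 23, 19, 318] z [0.008 0.024] S 89 [868.   49.4] [64.4 62.8] 89.8
[393, 139, 167, 65, 2225] z [0.048 0.088] S 12 [ 793.1 -317.8] [412.2  10.1] 89.9
[190, 148, 72, 36, 1595] z [0.008 0.029] S 2 [568.2 287.1] [185.7  77.9] -78.6
[291, 156, 23, 21, 326] z [0.009 0.048] S 3 [647.4  95.2] [64.  17.8] 87.6
[331, 165, 21, 16, 200] z [0.008 0.015] S 7 [691.4  -4. ] [45.9 42.1] 81.4
[152, 178, 78, 40, 1831] z [0.008 0.028] S 3 [425.  308.2] [185.6  76.7] -79.5
[389, 179, 23, 19, 283] z [0.009 0.048] S 4 [ 686.8 -168.1] [49.7 18.4] -82.4
[358, 180, 13, 17, 154] z [0.008 0.048] S 4 [643.1 -83.8] [26.  15.9] 75.3
[315, 186, 17, 19, 215] z [0.009 0.048] S 5 [575.4   3. ] [37.9 15.5] 83.9
[279, 191, 9, 20, 162] z [0.008 0.061] S 22 [509.3  83.4] [17.8 16.9] -19.7
[423, 198, 13, 20, 169
[... 836 characters left out ...]
88.7
[339, 213, 8, 22, 119] z [0.011 0.047] S 7 [646.8  93.6] [69.1 13.1] -89.0
[224, 217, 35, 41, 1008] z [0.009 0.027] S 77 [372.7 -30.3] [191.3  73.3] -79.3
[160, 218, 9, 9, 22] z [0.006 0.014] S 107 [102.   -5.9] [44.5  3.2] 89.7
[308, 228, 9, 19, 128] z [0.009 0.047] S 7 [ 5.751e+02 -5.000e-01] [43.2 12.8] 85.1
[343, 243, 18, 13, 155] z [0.007 0.014] S 9 [690.1  -5.6] [51.7 41.2] 83.4
[326, 249, 8, 17, 118] z [0.009 0.046] S 8 [644.4 -84.7] [30.9 13.4] 74.7
[337, 266, 8, 26, 137] z [0.01  0.047] S 6 [ 687.  -168.4] [55.8 12.6] -86.3
[315, 286, 10, 22, 187] z [0.011 0.058] S 18 [ 651.9 -255.6] [17.6 14.9] 29.4
[307, 318, 51, 102, 1602] z [0.015 0.053] S 98 [ 743.3 -576.2] [81.5 49.3] 0.5
```

```bash
cat >> h.py <<'E'
from scipy.spatial.transform import Rotation as Ro
def q_down(phi):
    """tool z down, closing line (tool y) at world angle phi"""
    y=np.array([np.cos(phi),np.sin(phi),0]);z=np.array([0,0,-1.])
    x,yy,zz,w=Ro.from_matrix(np.c_[np.cross(y,z),y,z]).as_quat();return [w,x,yy,zz]
def wrist(imaging,status):
    s=status.read_state();i=imaging.get_image("wrist")
    w,x,y,z=s["eef_rot"];T=np.eye(4);T[:3,:3]=Ro.from_quat([x,y,z,w]).as_matrix();T[:3,3]=s["eef_pos"]
    i["T"]=T@np.array(i["hand_eye"]);return i
E
python3 - <<'E'
from workcell import ctrl,imaging,status,solver,grip
from h import *
import pickle
print(imaging.get_image("wrist")["hand_eye"])
out=[]
for k,(p,a) in enumerate([((.46,.29,.30),11),((.57,.03,.28),0)]):
    best=[]
    for f in(a,a+180,a+90,a-90):
        q=solver.solve_ik(p,q_down(np.radians(f)))
        if q is not None:best.append((abs(q[5]),f))
    print(best);f=min(best)[1]
    ctrl.move_pose(p,q_down(np.radians(f)));ctrl.dwell(.2)
    i=wrist(imaging,status);out.append(i);cv2.imwrite(f"pics/w{k}.png",i["pixels"][:,:,::-1]);print(status.read_state()["t"])
pickle.dump(out,open("w.pkl","wb"))
for i in out:
    W=cloud(i,i["T"]);hsv=cv2.cvtColor(i["pixels"],cv2.COLOR_RGB2HSV)
    m=((i["z_map"]>.1)&(W[...,2]>.006)&(W[...,2]<.07)).astype(np.uint8)
    k,l,st,_=cv2.connectedComponentsWithStats(m,connectivity=4)
    print("view")
    for j in range(1,k):
        if st[j,4]>60:
            p=W[l==j];top=p[:,2]>np.percentile(p[:,2],97)-.006
            print(st[j].tolist(),"z",np.round(np.percentile(p[:,2],[5,97]),3),"S",int(hsv[l==j][:,1].mean()),*rect(p[top][:,:2]))
E
```

```text
[[-2.93886729e-04 -9.62834341e-01 -2.70092475e-01  7.79056026e-02]
 [ 9.99999775e-01 -4.45740486e-04  5.00893574e-04 -3.44089027e-04]
 [-6.02668686e-04 -2.70092267e-01  9.62834256e-01 -2.07445896e-01]
 [ 0.00000000e+00  0.00000000e+00  0.00000000e+00  1.00000000e+00]]
[(np.float64(0.26623722185788257), 11), (np.float64(1.304559104937014), 101), (np.float64(1.8370335486527791), -79)]
1.7917
[(np.float64(0.04674116693549113), 0), (np.float64(1.6175374937303875), 90), (np.float64(1.5240551598594054), -90)]
3.1333
view
[316, 0, 244, 47, 10926] z [0.01  0.014] S 10 [625.1 510.6] [306.   51.8] 11.0
[54, 1, 88, 158, 8955] z [0.011 0.025] S 95 [220.  357.4] [184.3  73.7] -75.4
[223, 81, 57, 141, 6873] z [0.016 0.025] S 7 [426.  307.8] [184.3  72. ] -79.0
[552, 86, 8, 35, 182] z [0.007 0.015] S 3 [805.2 448.6] [38.8  8.3] -67.8
[323, 121, 62, 133, 6517] z [0.011 0.025] S 9 [568.5 286.8] [183.3  72.7] -78.6
[524, 147, 36, 42, 1165] z [0.009 0.064] S 7 [800.3 362.2] [36.6  9.6] -69.7
[0, 271, 14, 39, 357] z [0.007 0.014] S 102 [94.8 31.2] [59.  17.4] -86.0
[513, 276, 47, 34, 1269] z [0.009 0.06
[... 796 characters left out ...]
 0.7
[476, 134, 57, 52, 2101] z [0.009 0.02 ] S 55 [869.8  49.7] [65.8 65.6] -64.2
[79, 145, 89, 141, 6585] z [0.011 0.025] S 82 [373.7 -29. ] [184.   73.6] -80.0
[273, 180, 13, 36, 349] z [0.01  0.046] S 1 [576.4   2.5] [38.  12.9] 83.6
[346, 182, 36, 36, 991] z [0.009 0.012] S 3 [691.7  -4.6] [45.6 41.1] 81.1
[320, 246, 18, 29, 355] z [0.011 0.045] S 3 [644.7 -84.8] [26.3 12.9] 75.3
[438, 284, 122, 35, 1178] z [0.048 0.069] S 6 [ 861.3 -112.3] [149.6  38.8] 15.3
[349, 291, 15, 47, 555] z [0.011 0.046] S 3 [ 687.7 -168.3] [51.5 12.4] -86.0
[334, 388, 6, 32, 98] z [0.013 0.017] S 1 [ 669.5 -336.2] [58.3  6.6] -83.5
[423, 398, 10, 22, 131] z [0.047 0.068] S 7 [ 793.7 -306.4] [24.3  1.7] -88.6
```

View pics/w0.png

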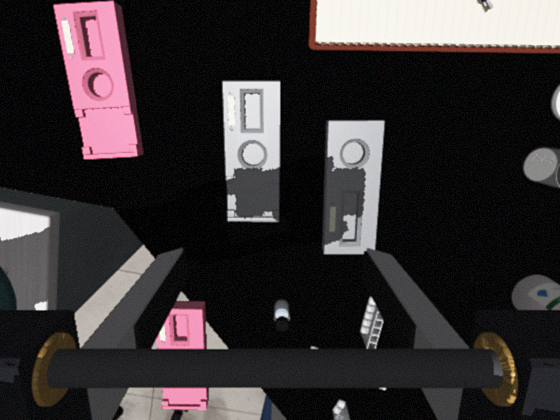

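View pics/w1.png

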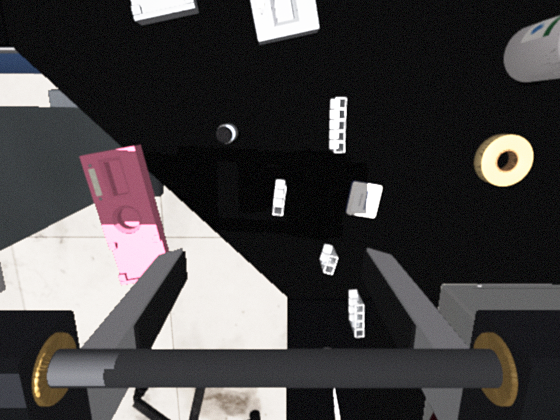

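Run:
```python
import pickle
from h import *
o=pickle.load(open("w.pkl","rb"))
i=o[0];W=cloud(i,i["T"]).reshape(-1,3)
for n,c,a in(("series",(.5682,.2869),11.2),("check",(.4258,.3078),10.8)):
    a=np.radians(a);R=np.array([[np.cos(a),-np.sin(a)],[np.sin(a),np.cos(a)]])
    L=(W[:,:2]-c)@R
    print(n)
    for y in range(-85,90,10):
        m=(np.abs(L[:,1]*1000-y)<5)
        r=[]
        for x in range(-32,34,8):
            q=m&(np.abs(L[:,0]*1000-x)<4); r.append(round(np.median(W[q,2])*1000) if q.sum() else -1)
        print(y,r)
i=o[1];W=cloud(i,i["T"])
b=(np.abs(W[...,0]-.652)<.03)&(np.abs(W[...,1]+.254)<.03)&(W[...,2]>.05); print(b.sum(), rect(W[b][:,:2]) if b.sum()>5 else 0,np.argwhere(b).mean(0))
```

```text
series
-85 [23, 24, 24, 24, 24, 24, 24, 23, 24]
-75 [23, 24, 24, 19, 13, 14, 23, 23, 24]
-65 [23, 24, 23, 13, 6, 7, 23, 24, 24]
-55 [24, 24, 23, 6, 6, 7, 23, 24, 23]
-45 [24, 24, 23, 6, 5, 7, 23, 24, 24]
-35 [23, 24, 24, 12, 6, 7, 23, 24, 24]
-25 [23, 24, 23, 7, 6, 7, 23, 24, 23]
-15 [23, 24, 24, 6, 5, 7, 23, 24, 23]
-5 [23, 24, 24, 20, 19, 19, 23, 24, 23]
5 [23, 24, 24, 24, 24, 24, 24, 24, 24]
15 [23, 24, 24, 24, 24, 24, 24, 24, 24]
25 [23, 24, 24, 23, 24, 24, 23, 24, 24]
35 [24, 24, 24, 21, 18, 20, 23, 24, 24]
45 [23, 23, 21, 6, 6, 6, 20, 23, 24]
55 [24, 24, 22, 6, 6, 6, 20, 24, 24]
65 [23, 24, 23, 23, 21, 21, 23, 24, 24]
75 [23, 24, 24, 24, 24, 24, 24, 24, 24]
85 [24, 24, 24, 24, 24, 24, 24, 24, 24]
check
-85 [23, 22, 19, 19, 18, 19, 18, 22, 24]
-75 [19, 18, 18, 18, 18, 18, 18, 18, 19]
-65 [18, 18, 18, 18, 18, 17, 18, 18, 18]
-55 [18, 18, 18, 18, 18, 18, 18, 18, 17]
-45 [18, 18, 18, 18, 17, 17, 18, 18, 18]
-35 [23, 18, 388, 18, 18, 18, 18, 18, 24]
-25 [23, 24, 389, 24, 24, 23, 23, 24, 24]
-15 [387, 387, 397, 21, 16, 21, 23, 23, 23]
-5 [24, 449, 443, 442, 442, 442, 442, 442, 442]
5 [433, 442, 442, 442, 442, 442, 442, 442, 442]
15 [24, 437, 436, 21, 19, 21, 24, 23, 24]
25 [24, 24, 24, 24, 24, 24, 24, 24, 24]
35 [24, 24, 23, 18, 6, 19, 23, 24, 24]
45 [24, 24, 24, 7, 6, 6, 23, 24, 23]
55 [24, 24, 23, 6, 6, 6, 23, 24, 507]
65 [24, 24, 23, 6, 6, 6, 23, 24, 23]
75 [24, 24, 23, 8, 6, 7, 23, 24, 24]
85 [23, 24, 24, 23, 23, 23, 24, 24, 24]
0 0 [nan nan]<stdin>:16: RuntimeWarning: Mean of empty slice.
  ret = um.true_divide(
```

The wrist views show both carriers with their slots and pockets where the text says: check at (250,150), series at (352,187). The five-cell strip is at (338,125), the three-cell at (279,197), the tissue at (365,200) and vial_a at (227,132). Vial_b is behind the crossbar, so I use the fixed cameras for it. I start with vial_a.

```bash
cat >> h.py <<'E'
CAR={"series":((.5682,.2869),11.2),"check":((.4258,.3078),10.9)}
def slot(c,y):
    (cx,cy),a=CAR[c];r=np.radians(a);return cx-np.sin(r)*y,cy+np.cos(r)*y,a
def job(name,xy,yaw,car,y,tz,floor,op,rel,H=.15):
    """tz: TCP height at the pick; floor: pocket floor height"""
    from workcell import ctrl,grip,status
    st=status.read_state
    q=q_down(np.radians(yaw));grip(op)
    ctrl.move_pose((*xy,H),q);ctrl.movel((*xy,tz+.02),.2);ctrl.movel((*xy,tz),.06)
    z0=st()["eef_pos"];grip(0);s=st();print(name,"pick tcp",z0.round(4),"w",round(s["width"]*94,1),"F",s["grip_force"])
    ctrl.movel((*xy,H),.2)
    s=st();print(" lifted w",round(s["width"]*94,1),"F",round(s["grip_force"],1))
    if s["grip_force"]<1: raise SystemExit("no grasp")
    px,py,a=slot(car,y);ctrl.move_pose((px,py,H),q_down(np.radians(a)));
    zr=tz+floor+.001
    ctrl.movel((px,py,zr+.03),.2);ctrl.dwell(.15);f0=st()["wrist_force"][2]
    ctrl.movel((px,py,zr),.05);ctrl.dwell(.15);s=st()
    print(" place",np.array((px,py,zr)).round(4),s["eef_pos"].round(4),"dF",round(s["wrist_force"][2]-f0,2))
    grip(rel);ctrl.movel((px,py,H),.2);print(" t",round(st()["t"],1))
E
python3 - <<'E'
from h import *
job("vial_a",(.511,.0848),0,"series",50,.030,.006,.5,.5)
E
```

```text
vial_a pick tcp [0.5107 0.0848 0.0296] w 0.4 F 0.0
 lifted w 0.5 F 0.0no grasp
```

Run:
```python
from h import *
from workcell import imaging,status,grip
print(status.read_state()["t"])
i=wrist(imaging,status);cv2.imwrite("pics/w2.png",i["pixels"][:,:,::-1])
i=imaging.get_image("side");cv2.imwrite("pics/s2.png",cv2.resize(i["pixels"][140:320,200:440,::-1],None,fx=3,fy=3))
```

```text
7.375
```

View pics/s2.png

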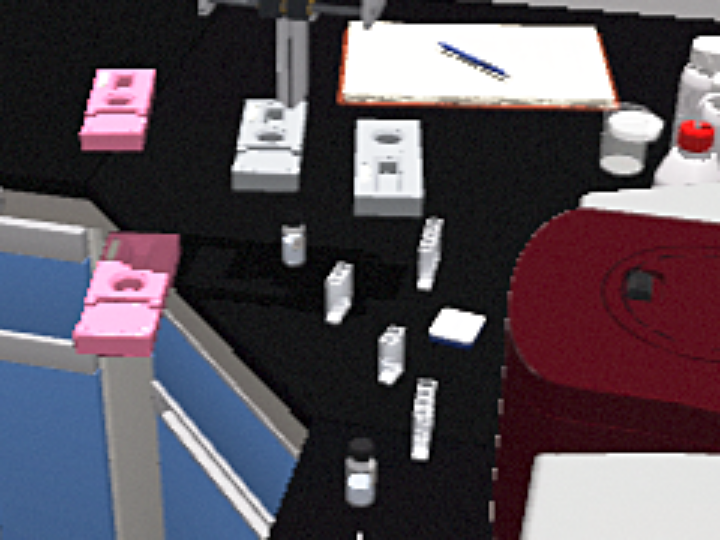

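View pics/w2.png

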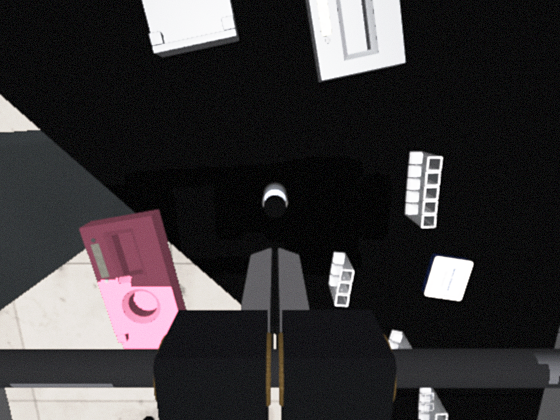

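```bash
cat >> h.py <<'E'
def blobs(i,W,zmin=.006,zmax=.09,box=None,pr=True):
    m=(i["z_map"]>.1)&(W[...,2]>zmin)&(W[...,2]<zmax)&(W[...,0]>.1)&(W[...,0]<.8)&(np.abs(W[...,1])<.5)
    k,l,st,_=cv2.connectedComponentsWithStats(m.astype(np.uint8),connectivity=4)
    for j in range(1,k):
        if 15<st[j,4]<9000:
            p=W[l==j];top=p[:,2]>np.percentile(p[:,2],97)-.006
            print(st[j].tolist(),"z",np.round(np.percentile(p[:,2],[5,97]),3),*rect(p[top][:,:2]))
E
python3 - <<'E'
from h import *
from workcell import imaging,status,grip
print(status.read_state()["eef_pos"],status.read_state()["eef_rot"])
i=wrist(imaging,status);blobs(i,cloud(i,i["T"]))
print(i["T"], np.linalg.inv(i["T"])@np.r_[status.read_state()["eef_pos"],1],i["fx"],i["cx"],i["cy"])
for n in("scene","side"):
    i=imaging.get_image(n);print(n);blobs(i,cloud(i))
E
```

```text
[0.50972384 0.08470049 0.14773318] [-0.0013622   0.7071245   0.70708606 -0.00154848]
[143, 0, 97, 56, 4255] z [0.015 0.025] [440.2 236.6] [72.3 40.8] 9.4
[308, 0, 99, 82, 5655] z [0.011 0.025] [580.5 227. ] [72.5 62.6] 11.3
[354, 2, 5, 7, 16] z [0.006 0.007] [579.9 251.2] [4.7 2.7] 78.7
[348, 40, 7, 6, 19] z [0.006 0.007] [577.3 221.5] [5.4 4.2] 0.2
[408, 152, 36, 76, 2146] z [0.011 0.045] [648.1  94.4] [63.7 13.8] -88.9
[263, 184, 26, 35, 704] z [0.013 0.057] [510.9  84. ] [19.2 18. ] -90.0
[80, 211, 105, 138, 8671] z [0.01  0.025] [370.   -8.9] [143.4  73.4] -79.8
[125, 240, 10, 10, 28] z [0.006 0.008] [361.5  31.5] [11.9  4.4] -55.6
[330, 254, 25, 53, 967] z [0.01  0.045] [576.4   2.2] [39.1 13.2] 83.6
[425, 256, 50, 45, 1645] z [0.009 0.012] [691.8  -4.5] [46.  41.4] 80.7
[390, 334, 23, 15, 241] z [0.007 0.031] [646.6 -72.7] [12.6  5.7] 11.6
[421, 388, 28, 32, 641] z [0.008 0.044] [ 686.5 -148.4] [13.2 12.5] -88.3
[[ 9.99991890e-01  7.49096220e-04 -3.95717776e-03  5.11210726e-01]
 [-3.46625712e-04 -9.62896595e-01 -2.69870389e-01  1.62858345e-01]
 [-4.01251188e-03  2.69869572e-01 
[... 1636 characters left out ...]
 [0.009 0.057] [510.3  82.9] [18.  15.7] -38.2
[339, 213, 8, 22, 122] z [0.008 0.047] [647.1  94.6] [65.4 12.9] -89.1
[224, 217, 35, 41, 1015] z [0.008 0.026] [372.9 -30. ] [190.6  73. ] -79.3
[161, 218, 8, 7, 17] z [0.008 0.016] [102.8  -2.6] [33.   5.2] 88.3
[308, 228, 9, 18, 127] z [0.009 0.046] [5.745e+02 1.000e-01] [42.8 15.2] 81.1
[343, 243, 18, 12, 151] z [0.008 0.013] [690.6  -5.8] [50.5 40.9] 80.8
[326, 249, 8, 18, 117] z [0.008 0.046] [643.4 -85.9] [28.  13.5] 77.8
[337, 266, 8, 26, 137] z [0.01  0.046] [ 687.1 -169.2] [56.9 12.6] -86.5
[315, 286, 10, 22, 191] z [0.01  0.058] [ 651.7 -255.7] [19.3 16.5] -77.6
[307, 318, 24, 69, 566] z [0.015 0.029] [ 686.1 -458.1] [85.  22.4] -81.7
```

The vial has not moved, yet the fingers are shut. I'll repeat the descent with a picture of the fingers around it before closing, and log the closing.

Run:
```python
from h import *
from workcell import ctrl,imaging,status,grip
grip(.5);print(status.read_state()["width"])
p=(.511,.0845)
ctrl.movel((*p,.06),.2);ctrl.movel((*p,.027),.08);ctrl.dwell(.2)
s=status.read_state();print(s["eef_pos"],s["width"],s["wrist_force"])
a=imaging.get_image("side")["pixels"]
for o in(.35,.2):
    grip(o);s=status.read_state();print(o,s["width"],s["grip_force"],s["t"],s["wrist_force"])
b=imaging.get_image("side")["pixels"]
cv2.imwrite("pics/s3.png",np.hstack([cv2.resize(x[170:245,260:340,::-1],None,fx=5,fy=5) for x in(a,b)]))
```

```text
0.4998150069262075
[0.5115534  0.08453987 0.02767199] 0.4998584447507574 [-0.01835885  0.31432341  0.57202162]
0.35 0.35146061121462757 0.0 10.3417 [0.51957985 0.93838611 0.11826669]
0.2 0.19815243512319378 0.058482003030349006 10.7917 [ 0.35703413 -0.48492854  0.59184159]
```

View pics/s3.png

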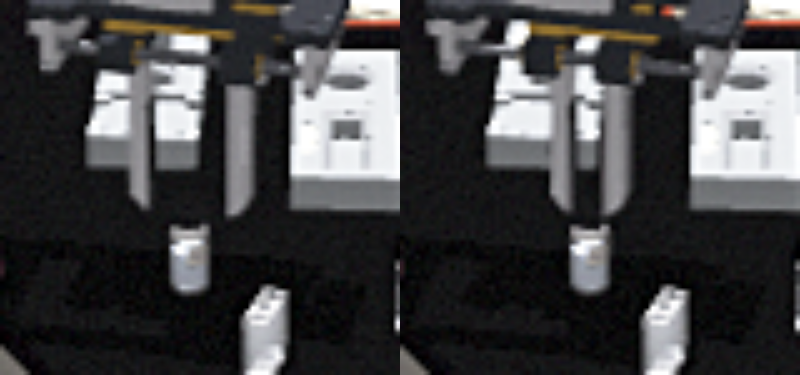

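The side crop shows the fingertips above or behind the vial, although the reported TCP is on it. I'll measure the fingertips themselves by depth, from the wrist and side cameras.

Run:
```python
from h import *
from workcell import ctrl,imaging,status,grip
s=status.read_state();print(s["eef_pos"],s["eef_rot"],s["qpos"].round(3))
i=wrist(imaging,status);H=np.array(i["hand_eye"])
P=cloud(i,H)   # tool coords
z=i["z_map"]
for r in range(170,330,10):
    print(r,[(round(float(z[r,c]),3),*(P[r,c]*1000).round().astype(int).tolist()) for c in (245,255,265,285,295,305)][1:5])
for n in("side","scene"):
    j=imaging.get_image(n);W=cloud(j)
    m=(W[...,2]>.015)&(W[...,2]<.2)&(np.abs(W[...,0]-.51)<.04)&(np.abs(W[...,1]-.1)<.09)
    v=np.argwhere(m);p=W[m]
    hi=p[:,2]>.06
    for lo in np.arange(.02,.2,.02):
        k=(p[:,2]>lo)&(p[:,2]<lo+.02)
        if k.any():print(n,lo.round(2),k.sum(),(p[k].min(0)*1000).round(),(p[k].max(0)*1000).round())
```

```text
[0.51095616 0.08451079 0.02700615] [-3.41286359e-05  7.07107998e-01  7.07105563e-01 -2.32230909e-05] [0.054 0.096 1.665 0.    1.381 0.054]
170 [(0.236, 42, -12, 27), (0.236, 42, -5, 28), (0.236, 42, 8, 28), (0.236, 42, 14, 28)]
180 [(0.238, 35, -12, 27), (0.237, 35, -6, 27), (0.238, 35, 8, 27), (0.237, 35, 14, 27)]
190 [(0.24, 28, -12, 28), (0.24, 28, -6, 28), (0.24, 28, 8, 28), (0.239, 29, 14, 27)]
200 [(0.24, 22, -12, 27), (0.241, 22, -6, 27), (0.241, 22, 8, 27), (0.241, 22, 14, 27)]
210 [(0.243, 15, -12, 27), (0.243, 15, -6, 28), (0.244, 15, 8, 28), (0.241, 15, 14, 26)]
220 [(0.245, 8, -12, 27), (0.24, 9, -6, 22), (0.245, 8, 8, 28), (0.245, 8, 15, 28)]
230 [(0.246, 1, -13, 27), (0.219, 9, -5, 1), (0.224, 8, 7, 6), (0.248, 0, 15, 28)]
240 [(0.25, -7, -13, 28), (0.206, 8, -5, -13), (0.207, 8, 7, -12), (0.248, -6, 15, 27)]
250 [(0.209, 2, -11, -12), (0.193, 7, -4, -27), (0.194, 7, 6, -26), (0.251, -14, 15, 27)]
260 [(0.179, 8, -9, -41), (0.19, 3, -4, -31), (0.192, 3, 6, -30), (0.179, 8, 11, -41)]
270 [(0.173, 5, -9, -48), (0.193, -3, -4, -30), (0.194, -3, 6, -29), (0.168, 8, 10, -53)
[... 614 characters left out ...]
[489.  69.  80.] [532.  86.  99.]
side 0.1 69 [489.  71. 100.] [534.  93. 120.]
side 0.12 66 [491.  68. 120.] [533.  95. 139.]
side 0.14 38 [480.  48. 140.] [543. 103. 160.]
side 0.16 192 [471.  46. 160.] [549. 115. 180.]
side 0.18 201 [471.  54. 180.] [550. 106. 200.]
scene 0.02 50 [497.  73.  21.] [518.  94.  40.]
scene 0.04 45 [497.  73.  40.] [525.  93.  60.]
scene 0.06 66 [488.  74.  60.] [530.  92.  80.]
scene 0.08 52 [487.  74.  80.] [533.  92.  99.]
scene 0.1 25 [492.  75. 100.] [531.  82. 118.]
scene 0.12 1 [493.  76. 120.] [493.  76. 120.]
scene 0.14 5 [479.  52. 159.] [524.  72. 160.]
scene 0.16 200 [471.  50. 160.] [544. 118. 180.]
scene 0.18 105 [470.  50. 180.] [547. 105. 200.]
```

The fingertips seem to end roughly 30 mm above the reported TCP (tips at z≈0.057 with the TCP at 0.027). I'll measure that offset in free space.

Run:
```python
from h import *
from workcell import ctrl,imaging,status,grip
ctrl.movel((.511,.0845,.15),.2);grip(.4);ctrl.dwell(.3)
s=status.read_state();e=s["eef_pos"];print(e,s["eef_rot"])
for n in("side","scene"):
    j=imaging.get_image(n);W=cloud(j)
    m=(W[...,2]>.08)&(W[...,2]<.28)&(np.abs(W[...,0]-.51)<.06)&(np.abs(W[...,1]-.085)<.06)
    p=(W[m]-e)*1000
    for lo in range(-60,100,6):
        k=(p[:,2]>lo)&(p[:,2]<=lo+6)
        if k.any():print(n,lo,k.sum(),p[k].min(0).round(),p[k].max(0).round())
i=wrist(imaging,status);P=cloud(i,np.array(i["hand_eye"]))*1000
m=(P[...,2]>-90)&(P[...,2]<20)&(abs(P[...,1])<40)&(abs(P[...,0])<30)&(i["z_map"]>.05);p=P[m]
for lo in range(-90,20,6):
    k=(p[:,2]>lo)&(p[:,2]<=lo+6)
    if k.any():print("wrist",lo,k.sum(),p[k].min(0).round(),p[k].max(0).round())
```

```text
[0.51104829 0.08449999 0.1500949 ] [7.00680011e-05 7.07104336e-01 7.07109219e-01 7.65284217e-05]
side 24 1 [-22.  -8.  30.] [-22.  -8.  30.]
side 30 11 [-26. -11.  30.] [27.  1. 36.]
side 36 19 [-30. -14.  36.] [31.  8. 42.]
side 42 28 [-32. -17.  43.] [31. 14. 48.]
side 48 23 [-32. -13.  49.] [31.  9. 54.]
side 54 21 [-31. -14.  54.] [31. 10. 60.]
side 60 20 [-30. -13.  61.] [30.  7. 66.]
side 66 27 [-31. -15.  66.] [31.  9. 72.]
side 72 20 [-30. -15.  72.] [31.  5. 78.]
side 78 25 [-30. -15.  78.] [31.  5. 84.]
side 84 26 [-30. -14.  84.] [31.  9. 90.]
side 90 24 [-31. -15.  90.] [30.  9. 96.]
side 96 21 [-31. -13.  96.] [ 31.   6. 102.]
scene 24 1 [21.  8. 29.] [21.  8. 29.]
scene 30 15 [-21. -10.  30.] [21.  7. 36.]
scene 36 33 [-31. -11.  36.] [24.  9. 42.]
scene 42 41 [-33. -10.  42.] [32.  9. 48.]
scene 48 33 [-32. -10.  48.] [30.  9. 54.]
scene 54 40 [-33. -11.  54.] [28. 10. 60.]
scene 60 42 [-33. -10.  60.] [31.  9. 66.]
scene 66 34 [-32. -11.  66.] [30.  9. 72.]
scene 72 36 [-33. -10.  72.] [29. 10. 78.]
scene 78 7 [-32. -10.  78.] [27.  5. 84.]
wrist -90 752 [ -9. -30. -90.] [ 10.  32. -84.]
wrist -84 668 [ -9. -30. -84.] [ 10.  32. -78.]
wrist -78 573 [ -9. -30. -78.] [ 10.  32. -72.]
wrist -72 506 [ -9. -30. -72.] [ 10.  31. -66.]
wrist -66 474 [ -9. -31. -66.] [ 10.  31. -60.]
wrist -60 412 [ -8. -30. -60.] [ 10.  32. -54.]
wrist -54 367 [ -9. -30. -54.] [ 10.  31. -48.]
wrist -48 335 [ -9. -30. -48.] [ 10.  31. -42.]
wrist -42 293 [ -9. -30. -42.] [ 10.  31. -36.]
wrist -36 211 [ -8. -29. -36.] [ 10.  29. -30.]
wrist -30 47 [ -2. -22. -30.] [  9.  23. -27.]
```

All three views agree: the real fingertips lie 28 mm short of the reported TCP and are centred sideways. I'll apply that offset to every height.

```bash
python3 - <<'E'
s=open("h.py").read()
s=s.replace('    from workcell import ctrl,grip,status\n','    from workcell import ctrl,grip,status\n    tz=tz-.028  # fingertips measured 28 mm short of the TCP\n').replace("H=.15","H=.11")
open("h.py","w").write(s)
E
python3 - <<'E'
from h import *
job("vial_a",(.511,.0845),0,"series",50,.031,.006,.5,.45)
from workcell import imaging
i=imaging.get_image("side");blobs(i,cloud(i))
E
```

```text
vial_a pick tcp [0.5107 0.0845 0.0026] w 21.8 F 29.947670102119446
 lifted w 22.0 F 29.9Traceback (most recent call last):
  File "<stdin>", line 2, in <module>
  File "h.py", line 37, in job
    px,py,a=slot(car,y);ctrl.move_pose((px,py,H),q_down(np.radians(a)));
                        ~~~~~~~~~~~~~~^^^^^^^^^^^^^^^^^^^^^^^^^^^^^^^^^
workcell.IKError: the arm cannot take that pose within its joint ranges
```

The pocket offset was passed in mm where metres were needed, and nothing moved. I'll fix that and carry on from the held vial.

```bash
python3 - <<'E'
s=open("h.py").read()
s=s.replace("slot(car,y);ctrl","slot(car,y/1000);ctrl").replace('rel,H=.11):','rel,H=.11,held=False):')
a=s.index("    q=q_down(np.radians(yaw));grip(op)");b=s.index("    px,py,a=slot(")
s=s[:a]+"    if not held:\n"+"".join("    "+l+"\n" for l in s[a:b].splitlines())+s[b:]
open("h.py","w").write(s)
E
python3 - <<'E'
from h import *
job("vial_a",(.511,.0845),0,"series",50,.031,.006,.5,.45,held=True)
job("five",(.6480,.0943),1.1,"series",-40,.028,.006,.4,.4)
from workcell import imaging
i=imaging.get_image("side");blobs(i,cloud(i))
cv2.imwrite("pics/s4.png",cv2.resize(i["pixels"][140:320,200:440,::-1],None,fx=3,fy=3))
E
```

```text
place [0.5585 0.3359 0.01  ] [0.5586 0.3359 0.0098] dF 0.68
 t 19.4
five pick tcp [ 6.477e-01  9.420e-02 -5.000e-04] w 12.3 F 29.991127252578735
 lifted w 12.3 F 30.0
 place [0.576  0.2477 0.007 ] [0.5759 0.2476 0.0067] dF -0.39
 t 26.6
[226, 163, 25, 27, 529] z [0.009 0.026] [219.7 352.9] [191.5  72.2] -75.4
[314, 166, 51, 45, 885] z [0.008 0.053] [569.1 278.2] [142.7  17. ] -77.2
[277, 173, 25, 31, 613] z [0.01  0.027] [424.8 305. ] [194.9  72.5] -79.1
[399, 175, 4, 20, 30] z [0.012 0.069] [797.1 364.2] [24.4  3.5] -85.5
[224, 217, 35, 41, 1013] z [0.009 0.027] [372.6 -28.9] [192.4  73.5] -79.6
[160, 219, 7, 8, 22] z [0.007 0.015] [103.4 -10.5] [36.8  6.9] -89.6
[308, 228, 9, 19, 129] z [0.009 0.046] [576.2   0.8] [41.6 14.3] 85.0
[343, 243, 18, 13, 153] z [0.007 0.013] [690.5  -5.6] [47.8 40.2] 80.7
[326, 249, 8, 17, 115] z [0.009 0.046] [644.6 -86.1] [29.  14.2] 75.3
[337, 267, 8, 25, 136] z [0.009 0.047] [ 687.1 -170.1] [53.7 12.7] -86.7
[315, 286, 10, 22, 193] z [0.009 0.058] [ 651.7 -255.6] [17.3 17.3] -55.8
[307, 318, 24, 69, 568] z [0.015 0.029] [ 686.3 -456.5] [88.4 22.7] -80.1
```

View pics/s4.png

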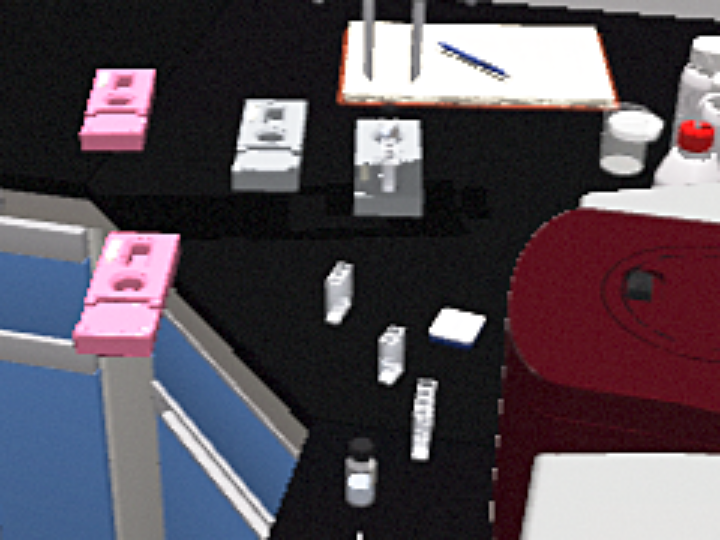

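The side crop shows the series carrier with the vial at about (385,125) and the five-cell strip upright in its slot at (390,165), while the other stock is unmoved. I'll do the three-cell strip, vial_b and the tissue next.

Run:
```python
from h import *
job("three",(.5764,.0023),-6.4,"check",56,.028,.006,.4,.4)
job("vial_b",(.653,-.2525),0,"check",0,.031,.006,.5,.45)
job("tissue",(.6917,-.0046),-9,"check",-57,.003,.018,.65,.65)
from workcell import imaging,ctrl,status
ctrl.move_pose((.46,.29,.28),q_down(np.radians(11)));ctrl.dwell(.2)
i=wrist(imaging,status);cv2.imwrite("pics/w5.png",i["pixels"][:,:,::-1])
np.save("w5.npy",cloud(i,i["T"]));W=cloud(i,i["T"])
for c,lo,hi in(("series",.03,.09),("check",.03,.09),("check",.0255,.0345)):
    (cx,cy),a=CAR[c];r=np.radians(a);R=np.array([[np.cos(r),-np.sin(r)],[np.sin(r),np.cos(r)]])
    L=W.copy();L[...,:2]=(W[...,:2]-(cx,cy))@R
    m=(abs(L[...,0])<.045)&(abs(L[...,1])<.095)&(L[...,2]>lo)&(L[...,2]<hi)
    k,l,st,_=cv2.connectedComponentsWithStats(m.astype(np.uint8))
    for j in range(1,k):
        if st[j,4]>60:
            p=L[l==j];t=p[:,2]>np.percentile(p[:,2],97)-.005;print(c,st[j,4],np.percentile(p[:,2],[5,50,97]).round(4),*rect(p[t][:,:2]))
i=imaging.get_image("scene");blobs(i,cloud(i))
```

```text
three pick tcp [ 5.761e-01  2.300e-03 -4.000e-04] w 12.2 F 29.999943673610687
 lifted w 11.8 F 30.0
 place [0.4152 0.3628 0.007 ] [0.4152 0.3628 0.0068] dF -1.24
 t 34.4
vial_b pick tcp [ 0.6527 -0.2524  0.0024] w 22.2 F 29.926370680332184
 lifted w 22.2 F 29.9
 place [0.4258 0.3078 0.01  ] [0.4258 0.3078 0.0098] dF -0.32
 t 44.3
tissue pick tcp [ 0.6913 -0.0046 -0.0256] w 40.7 F 30.000143945217133
 lifted w 40.1 F 30.0
 place [ 0.4366  0.2518 -0.006 ] [ 0.4366  0.2518 -0.0062] dF -0.55
 t 53.1
series 361 [0.0358 0.061  0.0633] [-0.1 49.1] [18.5 18.2] -42.2
series 626 [0.0322 0.0455 0.0518] [  0.4 -40.1] [64.  13.3] 89.8
check 228 [0.0328 0.0501 0.052 ] [ 0.8 56. ] [37.6 12.9] -90.0
check 314 [0.0393 0.0614 0.0635] [-0.3 -1.1] [18.8 17.7] -89.5
check 1079 [0.027  0.0284 0.03  ] [  0.4 -57.3] [45.8 39.9] 89.9
[237, 96, 9, 19, 108] z [0.012 0.07 ] [795.3 366.7] [24.4  5. ] 89.2
[154, 120, 33, 48, 356] z [0.008 0.017] [577.6 492.4] [210.3  30.3] 10.2
[393, 139, 157, 60, 2023] z [0.048 0.088] [ 793.8 -305.5] [387.1  10.4] 89.9
[190, 147, 72, 37, 1609] z [0.01  0.055] [569.1 280. ] [129.6  19.2] -78.3
[152, 178, 78, 39, 1855] z [0.011 0.054] [418.5 339.2] [86.3 20.1] -80.4
[389, 179, 23, 19, 283] z [0.008 0.048] [ 688.4 -168.1] [50.2 18.5] -88.7
[358, 180, 13, 17, 150] z [0.009 0.048] [645.2 -85.4] [26.2 17.2] 70.0
[455, 217, 80, 23, 581] z [0.012 0.03 ] [ 684.7 -454.3] [92.  23.1] -81.7
[81, 228, 87, 42, 2347] z [0.008 0.028] [219.9 357.7] [185.9  76.8] -75.1
[259, 237, 85, 48, 2405] z [0.008 0.028] [373.6 -28.4] [184.2  76.3] -79.6
```

View pics/w5.png

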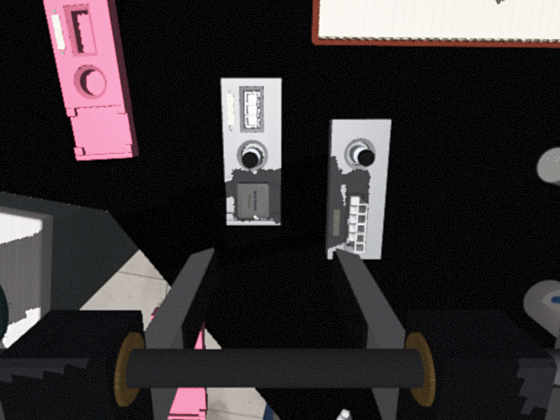

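The wrist picture shows everything seated: three-cell strip (252,108), vial (252,156) and tissue (252,200) in the check carrier, vial (360,153) and five-cell strip (357,222) in the series carrier. The tops at 51, 62 and 29 mm match the pocket floors, and all sit within about 1 mm of centre. The two- and four-cell strips are where they were.

```bash
python3 -c "
from workcell import ticket;print(ticket.hand_in())"
```

```text
the job is handed in; nothing more can be done
None
```

Both kits are made up and handed in: each piece measured on its pocket floor and within about 1 mm of centre, the four- and two-cell strips still stand where they were, and the clock read about 54 s of the 109 s allowed; hand-in returned no verdict.

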